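# Zero the stop gauge on a block

### The job

Zero the stop gauge on the pine block: first push the block square and flush into the corner of the metal fence, its long side along the long back fence and one end against the short end stop. Then take the stylus from its wooden stand, press the small recessed button in the gauge's sloping readout fully down with it for half a second (not the raised black button beside it), and stand the stylus back in its stand as it was, with the block still home in the corner. Leave the other things on the bench alone.

Things in the scene. Friction and masses are not known exactly. Their poses are not given: they have to be found in the camera images.
- gauge: stop gauge fixed to the bench; origin: inner corner of its fence at bench height; +x away from the robot, +y left, z up. Back fence: aluminium bar, front face at x = 0, y = -200 to 135, 18 thick, 35 high. End stop: bar with its face at y = 0, x = -120 to 0, 18 thick towards +y, 35 high. Left of it (y = 18 to 118, x = -105 to 15) the readout, up to 110 high.
- zero_mouth (a point): centre of the mouth of the round well in the readout's sloping face, low and to the right, 72 above the bench. z: the well's axis, out of the face, 33 degrees from vertical towards the robot; x up the slope, y left. Well 15 in diameter; dark steel button (13) lies 32 below the mouth, travels 5. The flat 92 x 92 face ends 26 down-slope and 24 to the right of the mouth.
- zero (a joint): travel of the recessed button in the well: 0 = out, 0.005 m = fully down; spring of about 1.3 N at first and 4.6 N fully down, returns by itself
- mode (a joint): travel of the raised black button (20 in diameter, 6 proud of the face), 44 to the left of the well: 0 = out, 0.005 m = down; must not be pressed
- stylus: loose stylus standing in the stand, 150 long, 90 g. Origin: its tip; z runs from tip to handle. Steel shaft 7 in diameter, round tip, z = 0 to 70; round flange 26 in diameter, z = 70 to 75; square wooden handle 18 x 18 (sides along x and y), z = 75 to 147; steel cap to 150.
- stand: square wooden stand fixed to the bench at the left or the right, 60 x 60, 80 high (foot 80 x 80, 10 high), with an upright hole 16 in diameter, 74 deep, in the middle of its top. Origin: centre of its underside, z up. The stylus hangs by its flange on the stand's top, its tip 10 above the bench.
- block: loose pine block lying flat on the bench, 69 (x) x 146 (y) x 36 high, 0.15 to 0.3 kg. Origin: centre of its underside. When home in the corner its centre is at x = -34.5, y = -73 in the gauge's frame.
- can: bystander: blue can, 68 diameter, 62 high; origin under its centre
- tape_measure: bystander: tape measure 67 x 74 x 35; origin under its centre
- nail_box: bystander: grey cardboard box 77 x 107 x 74; origin under its centre
- glue_bottle: bystander: upright glue bottle, 36 x 50, 169 high; origin under its centre
There are look-alikes about, which are no part of the job. There is more than one size of the stylus; the job needs the middle-sized.

How it is judged:
By the outcome, as a careful person would: the job done as asked, in the order asked, and still so for the second after the job is handed in, with the robot touching nothing.
It also fails if it takes over 72 s, if anything falls off the work surface, if the arm or the gripper's body presses on something with over 40 N, if the wrist force passes 120 N, or if a joint passes its speed limit or range.

### The arm

A 6-joint arm with a two-finger parallel gripper is mounted at the origin on the work surface; the furniture and walls round the work are solid. World frame = base frame: x ahead of the robot, y to its left, z up, the work surface at z = 0. Lengths are in mm, angles in rad, forces in N, time in s.
With the tool pointing down it reaches from about 350 to 925 mm from the base axis. Payload 6.4 kg.
Tool frame: the origin (TCP) lies at the very end of the fingers, on their centre line; the grasp point (between the pads) lies 19 mm behind it (manip.grip_depth is the distance from the TCP to the grasp point, in mm); z points along the fingers, y is the line along which they close (so a half turn about z gives the same grasp; the last joint's range is limited). The gripper opens to 94 mm and grips with 3 to 60 N. Pads are 16 mm wide; open, the fingers measure 119 mm over their backs; the gripper's body (75 mm by 177 mm) begins 78 mm behind the grasp point.
Start: joints at [0.966, 0.245, 1.558, -0, 1.339, -0.174], TCP at [271.437, 590.623, 183.955] pointing down, gripper open.
Joint ranges: [-3.13, 3.13], [-1.02, 2.26], [0.13, 2.54], [-0.95, 4.09], [0.21, 2.88], [-2.74, 2.74]. Speed limits (rad/s): [2.57, 2.57, 3.14, 3.14, 3.14, 3.14].

### API

Orientations are given as a unit quaternion [x, y, z, w].
In Python, from bench import manip gives the robot as it stands. The module is installed in compiled form; this text tells all that it offers.
- The arm moves only by the shell command python3 -m jog 'ROWS' [FORCE]. ROWS is JSON, a list that holds one entry, the list of rows, each a list of 7 numbers: the shift along the tool's x, y, z as a fraction of full scale, then the turn, a rotation vector about the tool's x, y, z as a fraction of full scale, then the closure, from 0 (fully open) to 1 (shut). A call has 1 to 12 rows; each row is the pose to reach, as a shift and turn from the pose commanded when the call began, along the tool's axes at that moment; what a row does not reach only later rows make up. Full scale, the value 1, is 0.5 m for a shift and pi/2 rad for a turn. A row lasts 1/10 s, in which the tool goes at most 50 mm and 8.59 degrees, less where a joint would pass 70% of its speed; a pose out of reach is approached as far as the arm can. A call with a number of a shift or a turn outside -1 to 1 is refused whole. A call with a gripper value outside its range is refused whole. The fingers move at their own pace and stop on an object; FORCE is the grip in N (left out, the last holds). Time passes only in rows, so rows that repeat a pose let the fingers close. It gives the time, the measured TCP pose, the force, the opening and the grip force at its end, in the units of the state.
- manip.observe(): the state, without advancing time (a new reading comes with each control period).
- manip.grab_frame(name): name is "scene" or "top" or "wrist"; returns (picture, depth): 400x640x3 uint8, blue, green, red; 400x640 float32, mm along the optical axis (not along the pixel's ray), 0 where there is no reading.
- manip.camera_info(name): a dict with "K" (3x3 intrinsics, pixels), "k1" (the pictures are not rectified: a ray, as slopes to the right and down, at radius r is drawn at 1 + k1 r^2 times it, then the intrinsics apply), "cam_to_world" (4x4, takes a point from camera to world coordinates). Camera axes: x right, y up, looking along -z (the intrinsics and any distortion apply to the point x, -y, -z); pixel columns grow to the right and rows downward; lengths in mm; the calibration is good to about 2 mm. A picture is of the moment at which its call begins: read the wrist's pose just before it. camera_info takes no time and is no camera call; for the wrist camera it gives the pose at the moment of the call.
- manip.close_job(): hands the job in; it is judged then, once.
The state is a dict: "clock": time; "joint_positions": joint angles; "qd": joint speeds; "joint_efforts": joint torques, N m; "eef_pos": TCP position; "orientation": TCP orientation; "contact_force": force on the tool from outside, world axes, zero at the start; "moment": the same for the moment, N m; "grip_width": opening from 0.0 (shut) to 1.0 (fully open); "grip_force": force on a finger pad.
Only numpy, scipy, OpenCV 4.12 (cv2) and the standard library are available. Lean on these libraries where they do the work, as an engineer would, in place of code of your own. Each camera call takes 0.05 s, during which the arm holds its last target. There are 200 camera calls.

## Working session

There is one attempt and no reset: what is moved stays moved. The work goes in short steps, Python scripts to look and compute and a shell command to move; the robot and the scene stay as the last step left them, time stands still between calls to the robot, and variables do not carry over. Pictures are saved under pics/ and viewed, at most 10 in all, crops included, and the job is handed in when it is done.

```bash
mkdir -p pics
cat > h.py <<'E'
import numpy as np, cv2
from bench import manip
from scipy.spatial.transform import Rotation as R
def cloud(name):
    ci=manip.camera_info(name); im,d=manip.grab_frame(name)
    K=np.array(ci["K"],float);k1=ci["k1"];T=np.array(ci["cam_to_world"])
    v,u=np.mgrid[0:400,0:640].astype(np.float32)
    p=cv2.undistortPoints(np.stack([u.ravel(),v.ravel()],1)[:,None].astype(np.float64),K,np.array([k1,0,0,0.])).reshape(400,640,2)
    P=np.stack([p[...,0]*d,-p[...,1]*d,-d],-1)@T[:3,:3].T+T[:3,3]
    P[d==0]=np.nan
    return im,d,P
def save(name):
    im,d,P=cloud(name); np.savez('%s.npz'%name,im=im,P=P); return im,P
E
python3 - <<'E'
from h import *
for n in ["scene","top"]:
    im,P=save(n); cv2.imwrite('pics/%s0.png'%n,im)
    print(n,manip.camera_info(n)["cam_to_world"])
s=manip.observe();print(s)
print(manip.grip_depth)
E
```

```text
scene [[ 9.06322523e-01  1.77697301e-01 -3.83409902e-01  5.81584291e+01]
 [-4.22274139e-01  4.15712836e-01 -8.05523053e-01 -1.08362057e+03]
 [ 1.62491455e-02  8.91967772e-01  4.51806882e-01  6.79056934e+02]
 [ 0.00000000e+00  0.00000000e+00  0.00000000e+00  1.00000000e+00]]
top [[ 2.27985945e-02  9.98541732e-01 -4.89349955e-02  4.53733368e+02]
 [-9.99644867e-01  2.34446169e-02  1.26684486e-02 -2.36115137e+01]
 [ 1.37972369e-02  4.86287943e-02  9.98721621e-01  1.48602188e+03]
 [ 0.00000000e+00  0.00000000e+00  0.00000000e+00  1.00000000e+00]]
{'clock': 0.1, 'joint_positions': array([ 9.65907921e-01,  2.45726426e-01,  1.55887321e+00,  1.38275936e-05,
        1.33872209e+00, -1.74109685e-01]), 'qd': array([ 0.00132363, -0.00081299, -0.00239271,  0.00058458,  0.000253  ,
        0.00024566]), 'joint_efforts': array([ 2.48278684e-05, -4.16913772e+01, -3.15525913e+01,  6.87273382e-02,
        3.09870543e-02, -4.89296258e-05]), 'eef_pos': array([271.08972473, 590.13656618, 182.97714659]), 'orientation': array([ 2.13729287e-01,  9.76892545e-01, -7.97230620e-04, -3.34510530e-04]), 'contact_force': array([ 0.76142572,  1.02740223, -0.85308575]), 'moment': array([-0.01897509, -0.04091602, -0.00413449]), 'grip_force': 0.0, 'grip_width': 0.9999921031055129}
18.8
```

View pics/scene0.png

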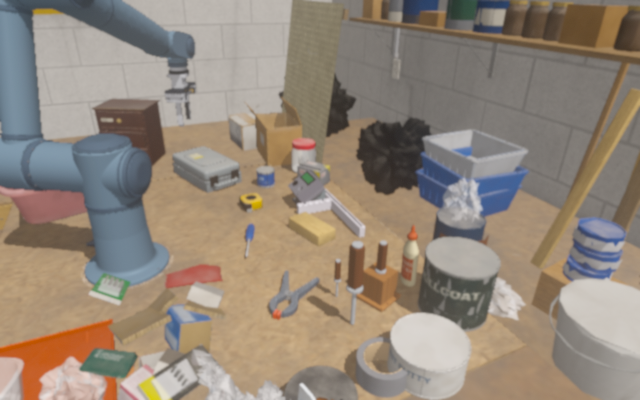

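View pics/top0.png

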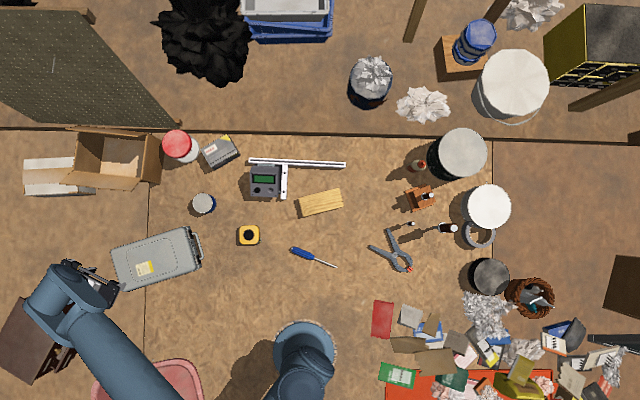

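The scene view shows the gauge at (312,185) with its fence running to (345,215), and the block at (312,229). Three things could be taken for the stylus: a large one at (356,265), a small one at (337,272), and one in the wooden stand at (381,257). The one in the stand matches the description. In the top view the gauge is at (267,180), the block at (320,203), the stand at (420,198), the large stylus at (448,228) and the small one at (410,224). Next I'll check the choice in a crop and measure.

Run:
```python
from h import *
t=np.load('top.npz');s=np.load('scene.npz')
a=cv2.resize(s['im'][225:335,310:440],None,fx=4,fy=4,interpolation=cv2.INTER_CUBIC)
b=cv2.resize(t['im'][150:250,240:350],None,fx=3,fy=3,interpolation=cv2.INTER_CUBIC)
c=np.zeros((440,800,3),np.uint8);c[:,:520]=a[:, :520];
b=cv2.resize(b,(280,254));c[:254,520:]=b
d=cv2.resize(t['im'][180:245,390:462],(206,186));c[254:440,520:726]=d
cv2.imwrite('pics/crop1.png',c)
P=t['P']
def blob(r0,r1,c0,c1,z0,z1,nm):
    q=P[r0:r1,c0:c1].reshape(-1,3);q=q[(q[:,2]>z0)&(q[:,2]<z1)]
    if len(q)<5: print(nm,len(q));return
    rc=cv2.minAreaRect(q[:,:2].astype(np.float32))
    print(nm,len(q),'c',np.round(rc[0],1),'size',np.round(rc[1],1),'ang',round(rc[2],2),'zmed',np.round(np.median(q[:,2]),1), 'zmax',round(q[:,2].max(),1))
print('bench z',np.nanmedian(P[230:260,330:360,2]))
blob(180,225,290,350,25,45,'block')
blob(150,205,285,352,28,42,'fence')
blob(150,205,240,287,28,120,'gauge')
blob(175,215,400,445,70,90,'standtop')
blob(175,215,400,445,120,175,'stylus')
blob(215,245,395,420,20,300,'small')
blob(215,245,430,462,60,300,'large')
blob(190,215,190,216,40,80,'can');blob(222,248,233,262,20,50,'tape');blob(130,170,198,242,50,90,'nail');blob(150,180,405,430,60,190,'glue')
```

```text
bench z 1.0639028088962732
block 828 c [521.8 -49.5] size [ 68.1 144.8] ang 15.76 zmed 36.9 zmax 44.8
fence 911 c [588.5 -24.4] size [208.4 154.5] ang 89.12 zmed 36.4 zmax 42.0
gauge 1310 c [601.1 137.4] size [143.  128.8] ang 1.44 zmed 74.2 zmax 114.8
standtop 276 c [ 561.7 -419.8] size [ 64.9 128.4] ang 28.54 zmed 80.5 zmax 89.0
stylus 48 c [ 546.7 -392.2] size [17.3 17.9] ang 21.67 zmed 156.6 zmax 165.9
small 36 c [ 454.1 -347.1] size [12.5 13.9] ang 72.31 zmed 93.3 zmax 112.0
large 190 c [ 444.3 -447.1] size [32.9 30.4] ang 1.58 zmed 181.9 zmax 220.1
can 346 c [508.2 351.9] size [64.2 69.1] ang 1.04 zmed 62.2 zmax 71.0
tape 396 c [403.3 195.3] size [65.3 68.8] ang 1.54 zmed 35.2 zmax 44.2
nail 741 c [686.2 301.4] size [ 78.3 106.2] ang 32.03 zmed 69.1 zmax 78.1
glue 163 c [ 646.3 -364.3] size [47.1 29.2] ang 55.15 zmed 112.3 zmax 169.5
```

View pics/crop1.png

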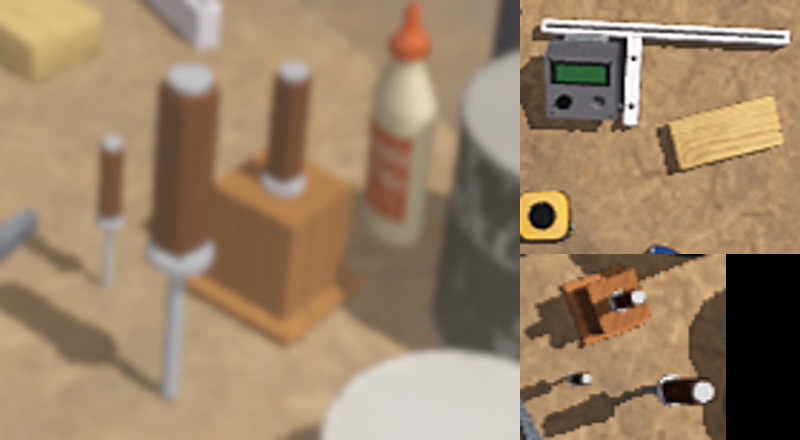

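The crop confirms it: the middle-sized stylus is the one hanging in the wooden stand at scene pixel (381,257). The small one at (337,272) and the large one at (356,265) stand free on the bench. Next I'll fit the gauge from the top depth image and work out the wrist camera offset.

```bash
cat >> h.py <<'E'
def delta(p,q=None,yaw=None,tilt=0.,gy=0.):
    """print jog shift/turn from the measured pose to TCP p; tool y yaw (deg); tilt: tips tool forward (about gauge y)"""
    s=manip.observe(); R0=R.from_quat(s['orientation'])
    if yaw is None: R1=R.from_matrix(R0.as_matrix())
    else:
        y=np.radians(yaw); ty=np.array([np.cos(y),np.sin(y),0]); tz=np.array([0,0,-1.]); tx=np.cross(ty,tz)
        ax=np.array([-np.sin(gy),np.cos(gy),0])
        R1=R.from_rotvec(-np.radians(tilt)*ax)*R.from_matrix(np.stack([tx,ty,tz],1))
    sh=R0.inv().apply(np.array(p)-s['eef_pos'])/500
    tr=(R0.inv()*R1).as_rotvec()/(np.pi/2)
    print('d',np.round(sh,4),np.round(tr,4),'rows>=',int(np.ceil(max(np.linalg.norm(sh)*10,np.linalg.norm(tr)*90/8.59))))
    return R1
E
python3 - <<'E'
from h import *
s=manip.observe();T=np.array(manip.camera_info('wrist')["cam_to_world"])
R0=R.from_quat(s['orientation'])
print('cam in tool',np.round(R0.inv().apply(T[:3,3]-s['eef_pos']),1)); print(np.round(R0.as_matrix().T@T[:3,:3],3)); print(manip.camera_info('wrist')['K'])
t=np.load('top.npz');P=t['P']
q=P[150:205,240:352].reshape(-1,3)
# back fence: rightmost portion top
f=q[(q[:,2]>30)&(q[:,2]<42)]
b=f[(f[:,1]<30)&(f[:,0]>590)]
rc=cv2.minAreaRect(b[:,:2].astype(np.float32));print('back',rc)
e=f[(f[:,1]>40)&(f[:,1]<110)&(f[:,0]<585)]
rc=cv2.minAreaRect(e[:,:2].astype(np.float32));print('end',rc)
g=q[(q[:,2]>55)&(q[:,2]<108)]
m=np.median(g,0);
for _ in range(4):
    A=np.c_[g[:,:2],np.ones(len(g))];c=np.linalg.lstsq(A,g[:,2],rcond=None)[0];g=g[abs(A@c-g[:,2])<3]
n=np.array([-c[0],-c[1],1]);n/=np.linalg.norm(n);print('face n',n,np.degrees(np.arccos(n[2])),'n',len(g),'yaw',np.degrees(np.arctan2(n[1],n[0])))
delta([470,0,330],yaw=90)
E
```

```text
cam in tool [  68.7    0.6 -200.8]
[[ 0.001  0.971  0.238]
 [ 1.    -0.001  0.001]
 [ 0.001  0.238 -0.971]]
[[317.30320916   0.         320.16838695]
 [  0.         317.30320916 201.72585485]
 [  0.           0.           1.        ]]
back ((655.6237182617188, -49.777565002441406), (159.11993408203125, 19.281600952148438), 88.90010070800781)
end ((557.0150756835938, 84.23407745361328), (52.242408752441406, 24.67598533630371), 1.441685676574707)
face n [-0.20076941 -0.02856184  0.97922207] 11.700208912024342 n 125 yaw -171.90332345452597
d [-0.8542 -0.9068 -0.2928] [-0.001  -0.0004 -0.2742] rows>= 13
```

Run:
```python
from h import *
delta([510,30,190],yaw=90)
```

```text
d [-0.902  -0.8184 -0.0129] [-0.001  -0.0004 -0.2742] rows>= 13
```

```bash
python3 -m jog '[[[-0.9,-0.81,-0.013,0,0,-0.274,0.0],[-0.9,-0.81,-0.013,0,0,-0.274,0.0],[-0.9,-0.81,-0.013,0,0,-0.274,0.0],[-0.9,-0.81,-0.013,0,0,-0.274,0.0],[-0.9,-0.81,-0.013,0,0,-0.274,0.0],[-0.9,-0.81,-0.013,0,0,-0.274,0.0],[-0.9,-0.81,-0.013,0,0,-0.274,0.0],[-0.9,-0.81,-0.013,0,0,-0.274,0.0],[-0.9,-0.81,-0.013,0,0,-0.274,0.0],[-0.9,-0.81,-0.013,0,0,-0.274,0.0],[-0.9,-0.81,-0.013,0,0,-0.274,0.0],[-0.9,-0.81,-0.013,0,0,-0.274,0.0]]]'
python3 -m jog '[[[0,0,0,0,0,0,0],[0,0,0,0,0,0,0],[0,0,0,0,0,0,0]]]'
python3 - <<'E'
from h import *
im,P=save('wrist');cv2.imwrite('pics/w1.png',im)
print(manip.observe()['qd'].round(3))
E
```

```text
clock: 1.3
eef_pos: [508.7, 38.9, 190.2]
orientation: [0.0, 1.0, 0.0, -0.0]
contact_force: [-0.7, 0.9, 0.5]
grip_width: 1.001
grip_force: 0.0
clock: 1.6
eef_pos: [507.8, 42.0, 190.0]
orientation: [-0.0, 1.0, 0.0, -0.0]
contact_force: [0.2, 0.5, -0.3]
grip_width: 1.003
grip_force: 0.0
[ 0.009 -0.003 -0.001 -0.001 -0.003 -0.   ]
```

View pics/w1.png

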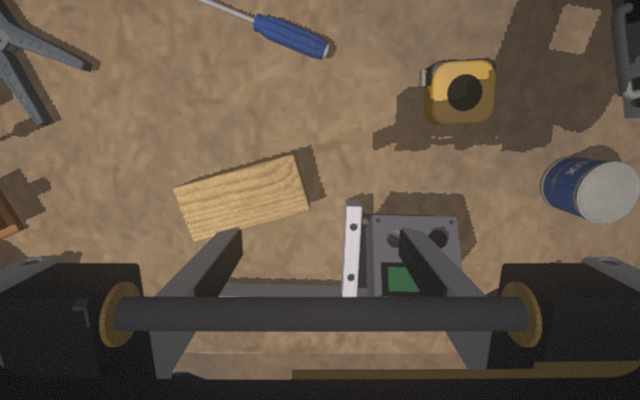

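The wrist view shows the block at (243,197), the end stop at (352,250), the well at (397,238) and the black button at (437,238). The gripper hides the back fence, so I'll move forward for a clear view.

```bash
python3 -m jog '[[[-0.22,0,0,0,0,0,0],[-0.22,0,0,0,0,0,0],[-0.22,0,0,0,0,0,0],[-0.22,0,0,0,0,0,0]]]'
python3 - <<'E'
from h import *
import time
im,P=save('wrist');cv2.imwrite('pics/w2.png',im)
E
```

```text
clock: 2.05
eef_pos: [618.7, 42.3, 189.6]
orientation: [-0.001, 1.0, 0.0, -0.001]
contact_force: [0.2, 1.2, -0.6]
grip_width: 1.0
grip_force: 0.0
```

View pics/w2.png

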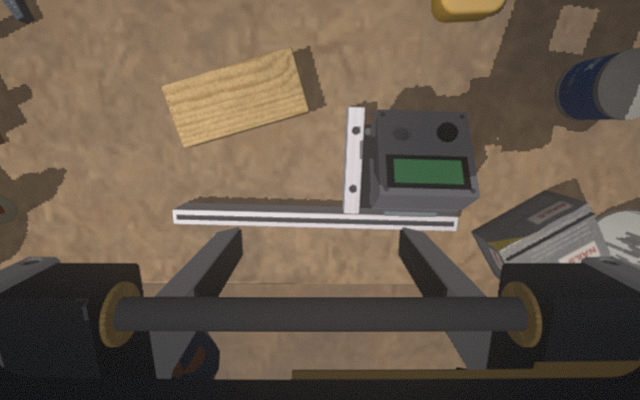

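The view is clear now: the fence corner is near (345,205), the recessed well at (401,133), the black button at (447,132) and the block at (236,97). I'll fit all of these.

Run:
```python
from h import *
t=np.load('wrist.npz');P=t['P'];im=t['im']
def line(q,ax):  # fit first-order coordinate ax vs other
    o=1-ax;c=np.polyfit(q[:,o],q[:,ax],1)
    for _ in range(5):
        r=q[:,ax]-np.polyval(c,q[:,o]);k=abs(r)<2.5;c=np.polyfit(q[k,o],q[k,ax],1)
    return c
F=P[60:230,160:465]; top=(F[...,2]>31)&(F[...,2]<40)
# edges: front edge of back fence: per column first row of top points, cols right of end stop
e=[];b=[]
for u in range(180,335,2):
    col=P[195:230,u]; k=np.where((col[:,2]>31)&(col[:,2]<40))[0]
    if len(k)>3: e.append(col[k[0]]);b.append(col[k[-1]])
e=np.array(e);b=np.array(b);c1=line(e,0);c2=line(b,0);print('front x(y)',c1,'back',c2, 'n',len(e))
r=[];l=[]
for v in range(115,198,2):
    row=P[v,335:375]; k=np.where((row[:,2]>31)&(row[:,2]<40))[0]
    if len(k)>3: r.append(row[k[0]]);l.append(row[k[-1]])
c3=line(np.array(r),1);c4=line(np.array(l),1);print('end face y(x)',c3,'left',c4)
ps=np.degrees(np.arctan([-c1[0],-c2[0],c3[0],c4[0]]));print('yaws',ps)
x=np.polyval(c1,60)
for _ in range(5): y=np.polyval(c3,x);x=np.polyval(c1,y)
print('corner',x,y)
# block
q=P[40:155,155:315].reshape(-1,3);q=q[(q[:,2]>30)&(q[:,2]<42)];print('block',cv2.minAreaRect(q[:,:2].astype(np.float32)),np.median(q[:,2]))
# face
g=P[108:155,380:470].reshape(-1,3);g=g[np.isfinite(g).all(1)&(g[:,2]>45)]
for _ in range(6):
    A=np.c_[g[:,:2],np.ones(len(g))];c=np.linalg.lstsq(A,g[:,2],rcond=None)[0];k=abs(A@c-g[:,2])<2.5;g=g[k]
n=np.array([-c[0],-c[1],1]);n/=np.linalg.norm(n);print('face n',n,'tilt',np.degrees(np.arccos(n[2])),'yaw',np.degrees(np.arctan2(-n[1],-n[0])),len(g))
# well: points below plane
A=P[...,:2]@c[:2]+c[2];dd=(A-P[...,2])*n[2]
m=np.zeros(A.shape,bool);m[112:150,385:418]=True
mm=m&(dd>6);vs,us=np.nonzero(mm);print('well px',len(us),us.mean() if len(us) else 0,vs.mean() if len(us) else 0,np.nanmax(np.where(m,dd,np.nan)))
z=cv2.resize(im[95:215,330:480],None,fx=4,fy=4,interpolation=cv2.INTER_CUBIC);cv2.imwrite('pics/gz.png',z)
np.save('plane.npy',c)
```

```text
front x(y) [2.36340196e-02 6.48994118e+02] back [2.48718894e-02 6.65864282e+02] n 78
end face y(x) [-2.43587714e-02  8.62164869e+01] left [-1.69386646e-01  1.93208025e+02]
yaws [-1.35387754 -1.42476055 -1.39537886 -9.61388638]
corner 650.65717953687 70.36727733777978
block ((522.915771484375, -48.7567138671875), (67.97763061523438, 145.61058044433594), 15.68802261352539) 36.1733717572898
face n [-0.54274493  0.01186541  0.83981376] tilt 32.87954152056946 yaw -1.252392452441522 3337
well px 123 400.6260162601626 133.95934959349594 24.646489192129284
```

View pics/gz.png

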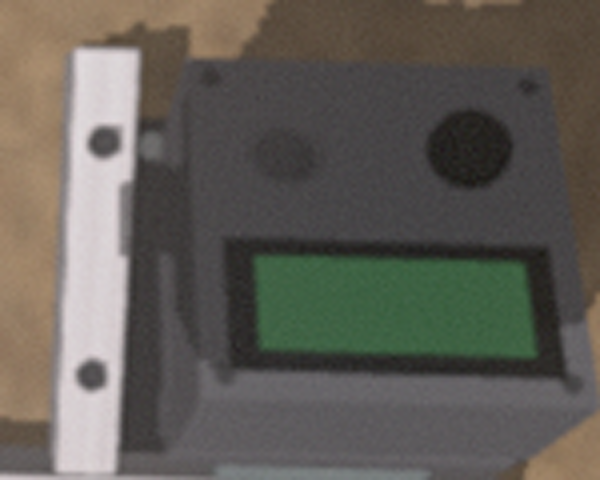

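Run:
```python
from h import *
t=np.load('top.npz');P=t['P'].reshape(-1,3)
k=(P[:,2]>7)&(P[:,0]>385)&(P[:,0]<462)&(P[:,1]>-140)&(P[:,1]<40);q=P[k];print('screwdriver',q.min(0).round(),q.max(0).round(),len(q)); h=q[q[:,1]>-15];print(h.max(0).round() if len(h) else '')
# mouth
w=np.load('wrist.npz');ci=manip.camera_info('wrist');T=np.array(ci['cam_to_world']);K=np.array(ci['K']);c=np.load('plane.npy')
uv=np.array([[[401.2,133.5]],[[446.7,132]]]);p=cv2.undistortPoints(uv,K,np.array([ci['k1'],0,0,0.])).reshape(-1,2)
for a in p:
    d=T[:3,:3]@np.array([a[0],-a[1],-1]);o=T[:3,3]
    s=(c[0]*o[0]+c[1]*o[1]+c[2]-o[2])/(d[2]-c[0]*d[0]-c[1]*d[1]);X=o+s*d
    g=X-np.array([650.66,70.37,0]);a_=np.radians(-1.39);print('pt',X.round(1),'gauge',(g[0]*np.cos(a_)+g[1]*np.sin(a_)).round(1),(-g[0]*np.sin(a_)+g[1]*np.cos(a_)).round(1))
delta([455,-50,60],yaw=88.6)
```

```text
screwdriver [ 386. -121.    7.] [459.  38.  11.] 41
[444.  38.  11.]
pt [557.8 121.8  73.3] gauge -94.1 49.2
pt [556.2 167.1  71.6] gauge -96.8 94.4
d [ 0.3256 -0.1841  0.2604] [ 0.0001 -0.0008  0.0166] rows>= 5
```

```bash
python3 -m jog '[[[0.326,-0.184,0,0,0,0.017,0],[0.326,-0.184,0,0,0,0.017,0],[0.326,-0.184,0.1,0,0,0.017,0],[0.326,-0.184,0.26,0,0,0.017,0],[0.326,-0.184,0.26,0,0,0.017,0],[0.326,-0.184,0.32,0,0,0.017,0],[0.326,-0.184,0.357,0,0,0.017,0],[0.326,-0.184,0.357,0,0,0.017,0]]]'
python3 - <<'E'
from h import *
delta([560,-52,10],yaw=88.6)
E
```

```text
clock: 2.9
eef_pos: [451.5, -49.4, 9.6]
orientation: [0.013, 1.0, 0.001, -0.003]
contact_force: [0.1, 0.0, 1.4]
grip_width: 1.002
grip_force: 0.0
d [-0.217   0.0006 -0.0021] [ 0.0013 -0.0036 -0.0015] rows>= 3
```

```bash
python3 -m jog '[[[-0.02,0,0,0,0,0,0],[-0.04,0,0,0,0,0,0],[-0.06,0,0,0,0,0,0],[-0.08,0,0,0,0,0,0],[-0.1,0,0,0,0,0,0],[-0.12,0,0,0,0,0,0],[-0.14,0,0,0,0,0,0],[-0.16,0,0,0,0,0,0],[-0.18,0,0,0,0,0,0],[-0.195,0,0,0,0,0,0],[-0.205,0,0,0,0,0,0],[-0.21,0,0,0,0,0,0]]]'
python3 -m jog '[[[-0.008,0,0,0,0,0,0],[-0.012,0,0,0,0,0,0],[-0.016,0,0,0,0,0,0],[-0.016,0,0,0,0,0,0]]]'
```

```text
clock: 4.1
eef_pos: [560.8, -53.9, 11.8]
orientation: [0.014, 1.0, -0.0, -0.0]
contact_force: [-3.0, 0.8, 2.3]
grip_width: 0.999
grip_force: 1.4
clock: 4.5
eef_pos: [568.8, -54.1, 11.9]
orientation: [0.014, 1.0, -0.0, 0.0]
contact_force: [0.3, 0.3, -0.0]
grip_width: 1.0
grip_force: 0.2
```

```bash
python3 -m jog '[[[-0.003,0,0,0,0,0,0],[-0.005,0,0,0,0,0,0]]]'; python3 -m jog '[[[-0.002,0,0,0,0,0,0],[-0.003,0,0,0,0,0,0]]]'
```

```text
clock: 4.7
eef_pos: [569.3, -54.2, 11.6]
orientation: [0.013, 1.0, 0.0, -0.002]
contact_force: [-8.1, -0.7, 5.6]
grip_width: 0.999
grip_force: 4.4
clock: 4.9
eef_pos: [569.4, -54.2, 11.5]
orientation: [0.013, 1.0, 0.0, -0.004]
contact_force: [-12.2, -1.0, 9.8]
grip_width: 0.999
grip_force: 6.2
```

```bash
python3 -m jog '[[[0.03,0,0,0,0,0,0],[0.03,0,-0.1,0,0,0,0],[0.03,0,-0.12,0,0,0,0.75]]]'
python3 - <<'E'
from h import *
delta([611,-155,70],yaw=-1.4); delta([611,-155,12],yaw=-1.4)
E
```

```text
clock: 5.2
eef_pos: [560.9, -54.8, 76.7]
orientation: [0.014, 1.0, -0.001, 0.004]
contact_force: [0.0, -0.4, 0.5]
grip_width: 0.945
grip_force: 0.0
d [-0.1054 -0.1977  0.0149] [0.0034 0.0056 0.9982] rows>= 11
d [-0.1044 -0.1974  0.1308] [0.0034 0.0056 0.9982] rows>= 11
```

```bash
python3 -m jog '[[[-0.105,-0.197,0.015,0,0,1.0,0.75],[-0.105,-0.197,0.015,0,0,1.0,0.75],[-0.105,-0.197,0.015,0,0,1.0,0.75],[-0.105,-0.197,0.015,0,0,1.0,0.75],[-0.105,-0.197,0.015,0,0,1.0,0.75],[-0.105,-0.197,0.015,0,0,1.0,0.75],[-0.105,-0.197,0.015,0,0,1.0,0.75],[-0.105,-0.197,0.015,0,0,1.0,0.75],[-0.105,-0.197,0.06,0,0,1.0,0.75],[-0.105,-0.197,0.13,0,0,1.0,0.75],[-0.105,-0.197,0.13,0,0,1.0,0.75],[-0.105,-0.197,0.13,0,0,1.0,0.75]]]'
python3 - <<'E'
from h import *
delta([613,-88,12],yaw=-1.4)
E
```

```text
clock: 6.4
eef_pos: [606.9, -153.4, 5.5]
orientation: [0.717, 0.698, -0.0, -0.001]
contact_force: [-0.4, -0.4, -0.4]
grip_width: 0.249
grip_force: 0.0
d [ 0.1311  0.0087 -0.0129] [-0.0006 -0.0004 -0.0016] rows>= 2
```

```bash
python3 -m jog '[[[0.02,0.008,-0.013,0,0,0,0.75],[0.04,0.008,-0.013,0,0,0,0.75],[0.06,0.008,-0.013,0,0,0,0.75],[0.075,0.008,-0.013,0,0,0,0.75],[0.09,0.008,-0.013,0,0,0,0.75],[0.1,0.008,-0.013,0,0,0,0.75],[0.11,0.008,-0.013,0,0,0,0.75],[0.118,0.008,-0.013,0,0,0,0.75],[0.124,0.008,-0.013,0,0,0,0.75],[0.128,0.008,-0.013,0,0,0,0.75]]]'
python3 -m jog '[[[0.004,0,0,0,0,0,0.75],[0.006,0,0,0,0,0,0.75]]]'
```

```text
clock: 7.4
eef_pos: [614.3, -90.6, 14.8]
orientation: [0.716, 0.698, 0.0, 0.002]
contact_force: [-0.5, -5.3, 5.7]
grip_width: 0.251
grip_force: 2.7
clock: 7.6
eef_pos: [614.3, -87.7, 14.8]
orientation: [0.716, 0.698, 0.0, 0.002]
contact_force: [-0.1, -4.7, 5.2]
grip_width: 0.248
grip_force: 2.8
```

```bash
python3 -m jog '[[[0.004,0,0,0,0,0,0.75],[0.007,0,0,0,0,0,0.75]]]';python3 -m jog '[[[0.002,0,0,0,0,0,0.75],[0.004,0,0,0,0,0,0.75]]]'
```

```text
clock: 7.8
eef_pos: [614.4, -84.2, 14.8]
orientation: [0.716, 0.698, 0.0, 0.002]
contact_force: [-0.4, -4.8, 5.1]
grip_width: 0.249
grip_force: 2.8
clock: 8.0
eef_pos: [614.5, -82.3, 14.8]
orientation: [0.716, 0.698, 0.0, 0.002]
contact_force: [-0.1, -3.7, 5.9]
grip_width: 0.25
grip_force: 2.8
```

```bash
python3 -m jog '[[[0.002,0,0,0,0,0,0.75],[0.004,0,0,0,0,0,0.75]]]';python3 -m jog '[[[0.002,0,0,0,0,0,0.75],[0.003,0,0,0,0,0,0.75]]]'
```

```text
clock: 8.2
eef_pos: [614.5, -80.3, 14.8]
orientation: [0.716, 0.698, 0.0, 0.002]
contact_force: [0.8, -4.9, 5.4]
grip_width: 0.249
grip_force: 2.8
clock: 8.4
eef_pos: [614.5, -78.8, 14.8]
orientation: [0.716, 0.698, 0.0, 0.002]
contact_force: [-0.7, -4.5, 5.7]
grip_width: 0.255
grip_force: 2.8
```

Run:
```python
from h import *
im,P=save('wrist');t,PT=save('top')
a=cv2.resize(im[:, 100:540],(440,400));b=cv2.resize(t[140:230,240:340],(360,324),interpolation=cv2.INTER_CUBIC)
c=np.zeros((400,800,3),np.uint8);c[:,:440]=a;c[:324,440:]=b;cv2.imwrite('pics/p1.png',c)
q=P.reshape(-1,3);q=q[(q[:,2]>28)&(q[:,2]<50)&(q[:,0]<655)&(q[:,0]>560)&(q[:,1]>-90)&(q[:,1]<69)]
print(np.percentile(q[:,2],[5,50,95]),np.percentile(q,[1,99],axis=0).round(1))
```

```text
[34.392733   35.95615839 37.16424408] [[580.8 -87.4  31.9]
 [654.5  42.1  42.9]]
```

View pics/p1.png

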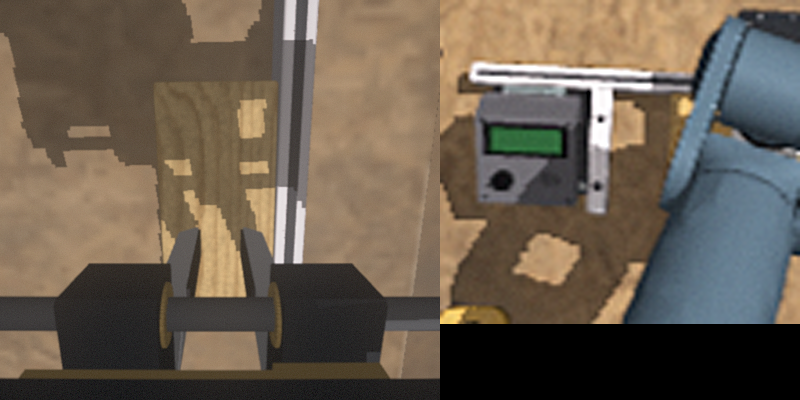

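The picture is confusing: the block's left end is still well short of the end stop, and the fingers look as if they overlap the block. I'll check the depths along the block's centreline.

Run:
```python
from h import *
w=np.load('wrist.npz');P=w['P'];T=np.array(manip.camera_info('wrist')['cam_to_world']);print(T[:3,3].round(1),manip.observe()['eef_pos'].round(1))
for v in range(50,400,15): print(v,P[v,318].round(1),P[v,285].round(1),P[v,265].round(1))
```

```text
[616.2  -9.  215.4] [614.5 -78.8  14.8]
50 [6.164e+02 3.530e+01 5.000e-01] [595.6  36.1  -0.6] [ 5.831e+02  3.640e+01 -3.000e-01]
65 [6.161e+02 2.660e+01 3.000e-01] [5.953e+02 2.720e+01 2.000e-01] [582.8  27.3   1.3]
80 [ 6.159e+02  1.770e+01 -2.000e-01] [594.7  18.4  -1.1] [5.82e+02 1.85e+01 3.00e-01]
95 [615.7   5.6  35.7] [598.   6.  36.] [587.4   6.2  37.3]
110 [615.5  -2.2  36.2] [597.5  -1.7  35.5] [586.7  -1.5  36.3]
125 [615.3 -10.2  35.9] [597.4  -9.7  38. ] [586.1  -9.4  35.9]
140 [615.1 -18.2  36.8] [596.9 -17.7  37.7] [585.7 -17.4  36.8]
155 [614.9 -26.5  36.9] [596.3 -26.   36.3] [584.9 -25.8  35.2]
170 [614.6 -35.   36.4] [596.  -34.4  36.9] [584.3 -34.4  35.2]
185 [614.4 -43.9  35. ] [595.5 -43.1  36.6] [584.  -42.8  36.6]
200 [614.1 -52.4  36.9] [594.9 -52.2  35.5] [583.3 -51.8  35.8]
215 [613.9 -61.4  37.1] [594.5 -61.1  36.2] [582.6 -61.   35.6]
230 [613.6 -70.9  36.3] [594.8 -68.1  42.8] [582.2 -69.9  36.6]
245 [613.4 -80.7  35.6] [597.3 -67.9  66.6] [581.6 -79.3  36.9]
260 [613.1 -90.6  35.4] [599.3 -67.8  84.8] [580.8 -89.3  36.4]
275 [ 612.8 -100.4   35.8] [600.7 -68.3  98.3] [602.2 -44.1 145.9]
290 [ 612.5 -110.4   36.4] [601.7 -69.2 108.5] [602.7 -45.9 149.7]
305 [614.7 -50.5 149. ] [607.  -50.2 149.3] [603.  -48.3 152.2]
320 [614.7 -52.6 151.8] [607.3 -52.1 152.4] [603.  -51.1 153.7]
335 [ 6.107e+02 -1.698e+02  5.000e-01] [601.2 -85.8 112.4] [602.9 -54.5 154.3]
350 [ 6.103e+02 -1.838e+02  2.000e-01] [ 5.841e+02 -1.831e+02  1.000e-01] [601.7 -61.6 150.3]
365 [ 610.  -197.3    0.9] [ 583.5 -196.5    1. ] [601.7 -64.6 151.7]
380 [614.7 -55.3 166.5] [608.7 -54.2 167.5] [605.1 -54.  167.6]
395 [614.7 -55.3 169.9] [609.  -54.9 170.1] [605.5 -54.6 170.3]
```

The lowest visible finger point is at z≈43, while the reported TCP is at 14.8. So the fingers may be riding on top of the block. I'll lift clear and measure where the fingers really end.

```bash
python3 -m jog '[[[0,0,-0.06,0,0,0,0.75],[-0.1,0,-0.16,0,0,0,0.75],[-0.15,0,-0.16,0,0,0,0.75],[-0.15,0,-0.16,0,0,0,0.75],[-0.15,0,-0.16,0,0,0,0.75]]]'
python3 - <<'E'
from h import *
s=manip.observe();im,P=save('wrist');cv2.imwrite('pics/w3.png',im)
L=R.from_quat(s['orientation']).inv().apply((P-s['eef_pos']).reshape(-1,3)).reshape(400,640,3)
m=(abs(L[...,1])<40)&(abs(L[...,0])<30)&(L[...,2]>-75)&(L[...,2]<20)
q=L[m];print(len(q),np.percentile(q,[0,2,98,100],axis=0).round(1))
for v in range(215,262,5):
    r=L[v,270:370];k=m[v,270:370];print(v,k.sum(),np.where(k)[0][[0,-1]]+270 if k.any() else '',r[k].mean(0).round(1) if k.any() else '')
print(s['contact_force'].round(1),s['moment'].round(2))
B=P.reshape(-1,3);B=B[(B[:,2]>31)&(B[:,2]<41)&(B[:,0]>570)&(B[:,0]<645)&(B[:,1]<60)&(B[:,1]>-200)];print('block',cv2.minAreaRect(B[:,:2].astype(np.float32)))
E
```

```text
clock: 9.0
eef_pos: [610.8, -152.5, 92.9]
orientation: [0.717, 0.697, 0.0, -0.001]
contact_force: [-0.4, 0.8, -0.5]
grip_width: 0.252
grip_force: 0.0
2286 [[ -8.1 -23.5 -75. ]
 [ -5.9 -22.6 -73.9]
 [ 10.5  23.4 -24.4]
 [ 11.   24.5 -21.2]]
215 0  
220 0  
225 0  
230 32 [285 356] [  9.7   0.4 -27. ]
235 46 [278 363] [  9.7   0.4 -35.5]
240 50 [276 365] [  9.5   0.4 -42.5]
245 54 [274 367] [  9.3   0.4 -49.1]
250 60 [272 369] [  8.5   0.4 -53.9]
255 59 [270 369] [  8.6  -0.6 -60.2]
260 60 [270 369] [  8.1  -0.3 -64.9]
[-0.4  0.8 -0.5] [-0.06  0.02 -0.03]
block ((612.4055786132812, -63.11067199707031), (137.28375244140625, 66.61774444580078), 89.16649627685547)
```

View pics/w3.png

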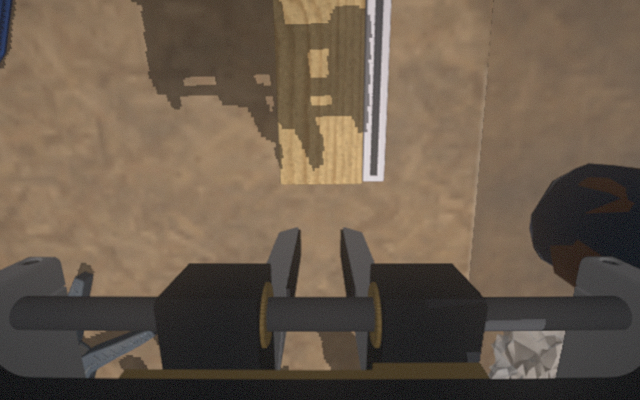

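The fingers really end about 21 mm behind the reported TCP: the tip is at (300,230) with tool z −21, and the block's right end is at row 183. So the second push rode over the block's top edge. I'll redo the push lower.

```bash
python3 -m jog '[[[0,0.002,0.1,0,0,0,0.75],[0,0.002,0.18,0,0,0,0.75],[0,0.002,0.194,0,0,0,0.75],[0,0.002,0.198,0,0,0,0.75]]]'
python3 -m jog '[[[0.02,0,0,0,0,0,0.75],[0.04,0,0,0,0,0,0.75],[0.06,0,0,0,0,0,0.75],[0.075,0,0,0,0,0,0.75],[0.09,0,0,0,0,0,0.75],[0.1,0,0,0,0,0,0.75],[0.11,0,0,0,0,0,0.75],[0.118,0,0,0,0,0,0.75],[0.124,0,0,0,0,0,0.75],[0.128,0,0,0,0,0,0.75]]]'
```

```text
clock: 9.45
eef_pos: [610.7, -151.0, -7.6]
orientation: [0.716, 0.698, -0.001, -0.002]
contact_force: [0.4, 0.5, 0.3]
grip_width: 0.246
grip_force: 0.0
clock: 10.45
eef_pos: [614.0, -88.7, -5.7]
orientation: [0.717, 0.697, -0.0, -0.0]
contact_force: [-1.0, -3.1, 1.6]
grip_width: 0.248
grip_force: 1.3
```

```bash
python3 -m jog '[[[0.003,0,0,0,0,0,0.75],[0.006,0,0,0,0,0,0.75]]]';python3 -m jog '[[[0.002,0,0,0,0,0,0.75],[0.004,0,0,0,0,0,0.75]]]'
```

```text
clock: 10.65
eef_pos: [614.0, -85.8, -5.7]
orientation: [0.717, 0.697, -0.0, -0.0]
contact_force: [-0.6, -3.2, 3.0]
grip_width: 0.249
grip_force: 1.3
clock: 10.85
eef_pos: [614.3, -84.8, -5.7]
orientation: [0.716, 0.698, -0.001, 0.001]
contact_force: [0.9, -7.2, -0.2]
grip_width: 0.251
grip_force: 3.9
```

```bash
python3 -m jog '[[[0.002,0,0,0,0,0,0.75],[0.004,0,0,0,0,0,0.75],[0.004,0,0,0,0,0,0.75]]]';python3 -m jog '[[[-0.02,0,0,0,0,0,0.75],[-0.03,0,-0.1,0,0,0,0.75],[-0.03,0,-0.2,0,0,0,0.75],[-0.03,0,-0.24,0,0,0,0.75],[-0.03,0,-0.24,0,0,0,0.75]]]'
python3 - <<'E'
from h import *
im,P=save('wrist');cv2.imwrite('pics/w4.png',cv2.resize(im[:230,200:520],None,fx=2,fy=2,interpolation=cv2.INTER_CUBIC))
# edges of block front(-x): per row first col; fence
a=np.radians(-1.39);G=(P-np.array([650.66,70.37,0]));gx=G[...,0]*np.cos(a)+G[...,1]*np.sin(a);gy=-G[...,0]*np.sin(a)+G[...,1]*np.cos(a)
m=(P[...,2]>33)&(P[...,2]<40)&(gx<-5)&(gx>-100)&(gy<-3)&(gy>-180)
ed=[(gx[v][m[v]].min(),gy[v][m[v]].mean()) for v in range(400) if m[v].sum()>25]
ed=np.array(ed);print('front face gx vs gy',np.polyfit(ed[:,1],ed[:,0],1),len(ed));print(ed[::12].round(1))
ed=[(gy[:230,u][m[:230,u]].min(),gy[:230,u][m[:230,u]].max()) for u in range(640) if m[:230,u].sum()>40]
print('ends',np.median(ed,0))
E
```

```text
clock: 11.15
eef_pos: [614.4, -84.8, -5.6]
orientation: [0.716, 0.698, -0.002, 0.002]
contact_force: [-0.1, -11.9, -0.7]
grip_width: 0.247
grip_force: 6.1
clock: 11.65
eef_pos: [616.2, -97.2, 118.4]
orientation: [0.717, 0.697, 0.002, 0.003]
contact_force: [-0.3, -0.0, 0.9]
grip_width: 0.249
grip_force: 0.0
front face gx vs gy [-1.09636457e-02 -6.93880183e+01] 176
[[ -69.5   -3.6]
 [ -69.   -12.3]
 [ -69.5  -21.1]
 [ -68.8  -30.1]
 [ -69.3  -39.2]
 [ -68.8  -48.4]
 [ -69.1  -57.8]
 [ -68.5  -67.3]
 [ -68.1  -77. ]
 [ -68.4  -86.8]
 [ -68.9  -96.8]
 [ -68.3 -107. ]
 [ -67.7 -117.3]
 [ -68.3 -127.8]
 [ -67.4 -138.5]]
ends [-144.93912988   -3.46877602]
```

View pics/w4.png

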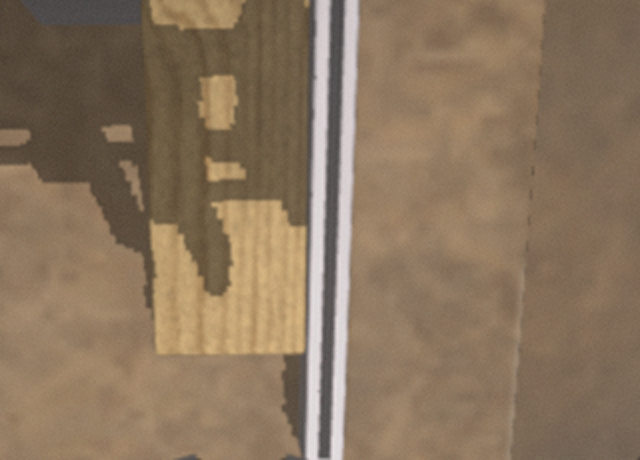

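The block looks home in the corner, with its left part perhaps 1 mm off the fence. I'll give it one more press towards the back fence, left of centre.

Run:
```python
from h import *
delta([535,22,60],yaw=-1.4); delta([535,22,-6],yaw=-1.4);
```

```text
d [ 0.2328 -0.1653  0.1104] [ 0.0013 -0.0003 -0.0017] rows>= 4
d [ 0.2328 -0.1655  0.2424] [ 0.0013 -0.0003 -0.0017] rows>= 4
```

```bash
python3 -m jog '[[[0.23,-0.166,0,0,0,0,0.75],[0.23,-0.166,0,0,0,0,0.75],[0.23,-0.166,0.02,0,0,0,0.75],[0.23,-0.166,0.1,0,0,0,0.75],[0.23,-0.166,0.18,0,0,0,0.75],[0.23,-0.166,0.24,0,0,0,0.75],[0.23,-0.166,0.242,0,0,0,0.75]]]'; python3 -m jog '[[[0,0.012,0,0,0,0,0.75],[0,0.024,0,0,0,0,0.75],[0,0.032,0,0,0,0,0.75],[0,0.036,0,0,0,0,0.75],[0,0.04,0,0,0,0,0.75],[0,0.042,0,0,0,0,0.75]]]'
```

```text
clock: 12.4
eef_pos: [527.3, 21.8, -13.3]
orientation: [0.717, 0.697, -0.004, -0.006]
contact_force: [-0.5, 0.3, -0.3]
grip_width: 0.252
grip_force: 0.0
clock: 13.0
eef_pos: [555.4, 19.7, -6.2]
orientation: [0.717, 0.697, 0.0, 0.0]
contact_force: [-0.5, -0.5, -0.7]
grip_width: 0.246
grip_force: 0.0
```

```bash
python3 -m jog '[[[0,0.003,0,0,0,0,0.75],[0,0.005,0,0,0,0,0.75]]]'; python3 -m jog '[[[0,0.002,0,0,0,0,0.75],[0,0.004,0,0,0,0,0.75],[0,0.004,0,0,0,0,0.75]]]'
```

```text
clock: 13.2
eef_pos: [556.3, 19.8, -6.7]
orientation: [0.717, 0.698, -0.001, -0.001]
contact_force: [-7.5, 0.2, 5.9]
grip_width: 0.246
grip_force: 3.6
clock: 13.5
eef_pos: [556.3, 19.9, -7.0]
orientation: [0.716, 0.698, -0.003, -0.003]
contact_force: [-11.4, -1.1, 8.8]
grip_width: 0.249
grip_force: 5.9
```

```bash
python3 -m jog '[[[0,-0.02,0,0,0,0,0.75],[0,-0.03,-0.1,0,0,0,0.75],[0,-0.03,-0.2,0,0,0,0.75],[0,-0.03,-0.3,0,0,0,0.75],[0,-0.03,-0.4,0,0,0,0.6]]]'
python3 - <<'E'
from h import *
delta([492,-414,250],yaw=-68)
E
```

```text
clock: 14.0
eef_pos: [544.1, 20.2, 195.1]
orientation: [0.717, 0.697, 0.0, 0.0]
contact_force: [0.4, 0.3, 0.4]
grip_width: 0.304
grip_force: 0.0
d [-0.8708 -0.0805 -0.11  ] [ 7.000e-04 -5.000e-04  7.383e-01] rows>= 9
```

```bash
python3 -m jog '[[[-0.87,-0.08,-0.11,0,0,0.738,0.5],[-0.87,-0.08,-0.11,0,0,0.738,0.5],[-0.87,-0.08,-0.11,0,0,0.738,0.5],[-0.87,-0.08,-0.11,0,0,0.738,0.5],[-0.87,-0.08,-0.11,0,0,0.738,0.5],[-0.87,-0.08,-0.11,0,0,0.738,0.5],[-0.87,-0.08,-0.11,0,0,0.738,0.5],[-0.87,-0.08,-0.11,0,0,0.738,0.5],[-0.87,-0.08,-0.11,0,0,0.738,0.5],[-0.87,-0.08,-0.11,0,0,0.738,0.5],[-0.87,-0.08,-0.11,0,0,0.738,0.5],[-0.87,-0.08,-0.11,0,0,0.738,0.5]]]'
python3 - <<'E'
from h import *
im,P=save('wrist');cv2.imwrite('pics/w5.png',im)
q=P[:235].reshape(-1,3);near=np.hypot(q[:,0]-547,q[:,1]+392)
def rect(k,nm):
    s=q[k];print(nm,len(s),cv2.minAreaRect(s[:,:2].astype(np.float32)) if len(s)>5 else '',np.percentile(s[:,2],[10,50,90]).round(1) if len(s) else '')
rect((near<20)&(q[:,2]>154)&(q[:,2]<166),'cap')
rect((near<50)&(q[:,2]>76)&(q[:,2]<83.5),'standtop')
rect((near<80)&(q[:,2]>5)&(q[:,2]<14),'foot')
rect((near<25)&(q[:,2]>100)&(q[:,2]<150),'handle')
a=P[:235];n2=np.hypot(a[...,0]-547,a[...,1]+392);v,u=np.nonzero((n2<20)&(a[...,2]>154));print(u.min(),u.max(),v.min(),v.max())
E
```

```text
clock: 15.2
eef_pos: [492.9, -412.5, 247.7]
orientation: [0.981, 0.192, 0.0, -0.0]
contact_force: [-0.2, 0.3, 0.4]
grip_width: 0.496
grip_force: 0.0
cap 378 ((548.549072265625, -394.8326721191406), (17.85287094116211, 17.298295974731445), 22.069551467895508) [155.2 159.5 160.7]
standtop 2377 ((548.5867309570312, -395.4720458984375), (60.241390228271484, 59.22361755371094), 21.290443420410156) [79.1 80.  81.1]
foot 707 ((548.6657104492188, -395.483154296875), (79.732177734375, 79.5206298828125), 21.17223358154297) [ 8.7  9.8 10.9]
handle 4  [133.8 140.  145.4]
316 335 126 146
```

View pics/w5.png

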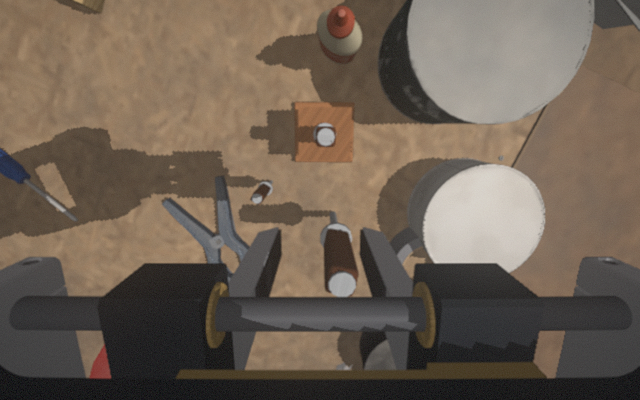

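The stand is clear in this view: the cap is at (325,136), the small stylus at (262,190) and the large one at (340,265). Before descending I'll check the body's clearance to the paint can.

Run:
```python
from h import *
y=np.radians(-68.8);ty=np.array([np.cos(y),np.sin(y)]);tx=np.array([-ty[1],ty[0]])
for n in ['top','wrist']:
    P=np.load(n+'.npz')['P'];P=P[:230] if n=='wrist' else P
    q=P.reshape(-1,3);d=q[:,:2]-[548.6,-395.2];a=d@tx;b=d@ty
    k=(abs(a)<60)&(abs(b)<115)&(q[:,2]>165)&(q[:,2]<260);print(n,k.sum(),a[k].min() if k.any() else '',a[k].max() if k.any() else '',b[k].min() if k.any() else '',b[k].max() if k.any() else '', q[k,2].max() if k.any() else '')
delta([548.5,-395.2,190],yaw=-68.8);delta([548.5,-395.2,88],yaw=-68.8)
```

```text
top 2 -3.8139142528530954 0.18123246220527 -2.6586489576135417 -1.0774346466351983 167.33626840153852
wrist 0     
d [0.1157 0.0102 0.1157] [-0.0003 -0.0001  0.0102] rows>= 2
d [0.1157 0.0103 0.3197] [-0.0003 -0.0001  0.0102] rows>= 4
```

```bash
python3 -m jog '[[[0.115,0.01,0,0,0,0.01,0.5],[0.115,0.01,0.04,0,0,0.01,0.5],[0.115,0.01,0.1,0,0,0.01,0.5],[0.115,0.01,0.1,0,0,0.01,0.5]]]'
python3 - <<'E'
from h import *
delta([548.5,-395.2,88],yaw=-68.8)
E
```

```text
clock: 15.65
eef_pos: [546.6, -393.0, 193.1]
orientation: [0.983, 0.185, -0.002, -0.004]
contact_force: [0.3, 1.0, -1.2]
grip_width: 0.499
grip_force: 0.0
d [0.0027 0.0072 0.21  ] [-0.0052  0.0022  0.0008] rows>= 3
```

```bash
python3 -m jog '[[[0,0,0.08,0,0,0,0.5],[0,0,0.15,0,0,0,0.5],[0,0,0.2,0,0,0,0.5],[0,0,0.205,0,0,0,0.5],[0,0,0.205,0,0,0,0.5]]]'
python3 - <<'E'
from h import *
delta([548.5,-395.2,88],yaw=-68.8)
E
```

```text
clock: 16.15
eef_pos: [548.2, -396.6, 96.8]
orientation: [0.983, 0.184, 0.0, 0.0]
contact_force: [0.1, 0.2, 0.7]
grip_width: 0.501
grip_force: 0.0
d [ 0.0016 -0.0025  0.0175] [ 0.0004 -0.0002 -0.0005] rows>= 1
```

```bash
python3 -m jog '[[[0.001,-0.0025,0.016,0,0,0,0.5],[0.001,-0.0025,0.016,0,0,0,0.7],[0.001,-0.0025,0.016,0,0,0,0.85],[0.001,-0.0025,0.016,0,0,0,0.9],[0.001,-0.0025,0.016,0,0,0,0.9],[0.001,-0.0025,0.016,0,0,0,0.9]]]' 25
```

```text
clock: 16.75
eef_pos: [548.0, -395.6, 88.1]
orientation: [0.983, 0.183, 0.0, 0.0]
contact_force: [0.1, 0.7, 1.3]
grip_width: 0.19
grip_force: 25.0
```

```bash
python3 -m jog '[[[0,0,-0.04,0,0,0,0.9],[0,0,-0.12,0,0,0,0.9],[0,0,-0.2,0,0,0,0.9],[0,0,-0.26,0,0,0,0.9],[0,0,-0.27,0,0,0,0.9]]]'
python3 - <<'E'
from h import *
gy=np.radians(-1.39)
delta([480,123,200],yaw=-91.4,tilt=33,gy=gy)
delta([480,123,200],yaw=-91.4)
E
```

```text
clock: 17.25
eef_pos: [549.6, -397.1, 227.9]
orientation: [0.983, 0.183, 0.002, 0.004]
contact_force: [0.4, -0.1, -0.5]
grip_width: 0.188
grip_force: 25.0
d [ 0.245  -1.0208  0.0487] [-0.0677  0.3588  0.2446] rows>= 11
d [ 0.245  -1.0208  0.0487] [ 0.0045 -0.0031  0.2503] rows>= 11
```

```bash
python3 -m jog '[[[0.235,-0.98,0,0,0,0.02,0.9],[0.235,-0.98,0,0,0,0.05,0.9],[0.235,-0.98,0,-0.01,0.06,0.1,0.9],[0.235,-0.98,0,-0.02,0.12,0.15,0.9],[0.235,-0.98,0,-0.03,0.18,0.18,0.9],[0.235,-0.98,0.02,-0.04,0.23,0.2,0.9],[0.235,-0.98,0.048,-0.05,0.28,0.22,0.9],[0.235,-0.98,0.048,-0.06,0.33,0.235,0.9],[0.235,-0.98,0.048,-0.068,0.359,0.245,0.9],[0.235,-0.98,0.048,-0.068,0.359,0.245,0.9],[0.235,-0.98,0.048,-0.068,0.359,0.245,0.9],[0.235,-0.98,0.048,-0.068,0.359,0.245,0.9]]]'
python3 - <<'E'
from h import *
gy=np.radians(-1.39)
delta([480,123,200],yaw=-91.4,tilt=33,gy=gy);delta([493.5,123.4,171],yaw=-91.4,tilt=33,gy=gy)
print(manip.observe()['joint_positions'].round(2))
E
```

```text
clock: 18.45
eef_pos: [479.5, 105.7, 196.6]
orientation: [0.96, -0.011, 0.28, 0.0]
contact_force: [-0.8, -0.6, -0.7]
grip_width: 0.188
grip_force: 25.0
d [ 0.0038 -0.0346 -0.0054] [-0.0041  0.0056  0.0001] rows>= 1
d [-0.0046 -0.0356  0.058 ] [-0.0041  0.0056  0.0001] rows>= 1
[-0.02 -0.58  2.34  0.    0.81  1.58]
```

```bash
python3 -m jog '[[[-0.004,-0.035,0,0,0,0,0.9],[-0.004,-0.035,0.045,-0.002,0.002,0,0.9],[-0.004,-0.035,0.055,-0.002,0.002,0,0.9],[-0.004,-0.035,0.055,-0.002,0.002,0,0.9]]]'
python3 - <<'E'
from h import *
s=manip.observe();im,P=save('wrist');cv2.imwrite('pics/w6.png',im);np.savez('w6s.npz',p=s['eef_pos'],q=s['orientation'],T=manip.camera_info('wrist')['cam_to_world'])
print(s['eef_pos'],(R.from_quat(s['orientation']).as_matrix()[:,2]).round(4))
E
```

```text
clock: 18.85
eef_pos: [494.2, 119.3, 172.8]
orientation: [0.96, -0.015, 0.281, 0.003]
contact_force: [-0.6, -0.0, -0.4]
grip_width: 0.192
grip_force: 25.0
[494.20188518 119.27354758 172.82652436] [ 0.5392 -0.0141 -0.8421]
```

View pics/w6.png

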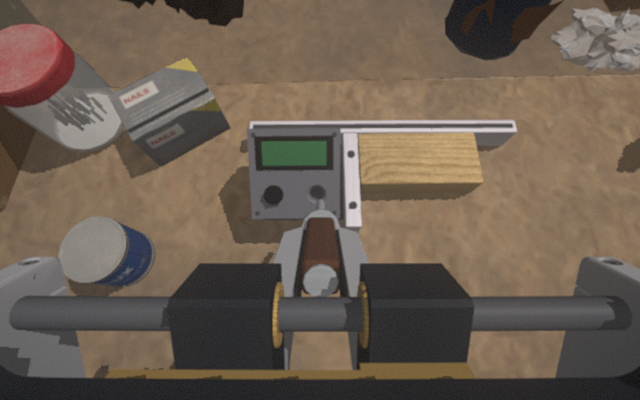

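The view shows the stylus tip at about (320,203), just short of the well at (317,190). The black button is at (274,195), and the block at (420,160) is seated in the corner. I've now viewed 11 pictures, one over the limit, so from here I'll work from numbers only.

Run:
```python
from h import *
w=np.load('wrist.npz');P=w['P'];im=w['im'];s=np.load('w6s.npz')
Rt=R.from_quat(s['q']);L=Rt.inv().apply((P-s['p']).reshape(-1,3)).reshape(400,640,3)
m=(np.hypot(L[...,0],L[...,1])<9)&(L[...,2]>0)&(L[...,2]<95)
for z in range(0,95,10):
    k=m&(L[...,2]>=z)&(L[...,2]<z+10)
    if k.sum(): v,u=np.nonzero(k);print('shaft z',z,k.sum(),L[k].mean(0).round(1),'px',u.mean().round(1),v.mean().round(1))
g=P[130:222,248:336].reshape(-1,3);Lg=L[130:222,248:336].reshape(-1,3);ok=np.isfinite(g).all(1)&(g[:,2]>50)&(g[:,2]<112)&(np.hypot(Lg[:,0],Lg[:,1])>12);g=g[ok]
n0=np.array([-.5445,.0132,.8387]);d0=np.median(g@n0)
for _ in range(6):
    k=abs(g@n0-d0)<3;c,_,vt=np.linalg.svd(g[k]-g[k].mean(0),full_matrices=False);n0=vt[2]*np.sign(vt[2][2]);d0=(g[k].mean(0))@n0
print('n',n0.round(4),'tilt',np.degrees(np.arccos(n0[2])).round(2),k.sum())
a=np.radians(-1.39);xg=np.array([np.cos(a),np.sin(a),0]);yv=np.array([-np.sin(a),np.cos(a),0]);xs=np.cross(yv,n0);
o=np.array([557.8,121.8,72.5]);o=o-n0*(o@n0-d0);print('plane-projected mouth guess',o.round(1))
D=P-o;a1=D@xs;b1=D@yv;h=D@n0
face=(abs(h)<3)&(a1>-40)&(a1<80)&(b1>-40)&(b1<90)
print('face extents up-slope',np.percentile(a1[face],[.3,99.7]).round(1),'left',np.percentile(b1[face],[.3,99.7]).round(1))
k=(h<-5)&(h>-45)&(np.hypot(a1,b1)<15);print('well pts',k.sum(),a1[k].mean(),b1[k].mean(),h[k].min() if k.any() else '')
k=(h>3.5)&(h<9)&(np.hypot(a1,b1-44)<18);print('mode pts',k.sum(),a1[k].mean().round(1),b1[k].mean().round(1), np.percentile(a1[k],[2,98]).round(1),np.percentile(b1[k],[2,98]).round(1))
# dark mode blob on plane z=6
ax=Rt.as_matrix()[:,2];tip=s['p']+ax*78.1;D=tip-o;print('tip rel mouth: up',(D@xs).round(1),'left',(D@yv).round(1),'above',(D@n0).round(1),'axis dot',(ax@xs).round(3),(ax@yv).round(3))
print(im[175:208:3,300:338:3].max(2))
```

```text
shaft z 0 1 [ 8.8 -1.2  4.1] px 319.0 216.0
shaft z 40 18 [ 3.7 -0.1 46.4] px 320.5 207.2
shaft z 50 23 [ 3.4 -0.1 55.2] px 320.5 204.8
shaft z 60 22 [ 3.3 -0.1 65.2] px 320.5 202.0
shaft z 70 11 [ 3.4 -0.  73.3] px 320.5 199.8
n [-0.5562  0.0164  0.8309] tilt 33.81 6653
plane-projected mouth guess [557.4 121.8  73.1]
face extents up-slope [-26.1  65.7] left [-23.8  67.8]
well pts 147 -5.107296388119084 0.13898569914249187 -38.99217688840665
mode pts 284 0.2 43.7 [-8.5  9. ] [35.  52.4]
tip rel mouth: up 1.5 left -4.1 above 39.9 axis dot -0.02 -0.001
[[104 105 102 103 103 104 106 109 106 106 105 105 106]
 [101 107 101 105 105 105 105 106 105 108 104 107 107]
 [104 105 105 105 106 107 104 107 105 105 103 106 107]
 [102 103 103 103 105  92  94 103 102 106 103 106 105]
 [108 103 103  97  69  59  59  66 101 104 106 104 105]
 [104 104 103  85  56  56  56  55  75 105 104 106 107]
 [103 105 106  87  59  62  57  62  69 104 104 107 104]
 [104 102 107 105  71  64  61  59  82 103 105 106 105]
 [103 102 104 117 112  98  82 109  96 104 104 103 107]
 [104 101 103 104 115 117  96 131 115 103 104 105 103]
 [103 102 107 103 102 105 100 130 120 102 103 108 102]]
```

```bash
cat >> h.py <<'E'
MOUTH=np.array([557.4,121.8,72.8]);NW=np.array([-.5445,.0132,.8387])
def tipdelta(s):
    delta(MOUTH+NW*(s+78.1),yaw=-91.4,tilt=33,gy=np.radians(-1.39))
E
python3 - <<'E'
from h import *
tipdelta(40);tipdelta(6)
E
```

```text
d [-0.0047 -0.0075  0.0017] [ 0.0004  0.0028 -0.0039] rows>= 1
d [-0.0044 -0.0075  0.0697] [ 0.0004  0.0028 -0.0039] rows>= 1
```

```bash
python3 -m jog '[[[-0.0045,-0.0075,0.02,0,0.003,-0.004,0.9],[-0.0045,-0.0075,0.05,0,0.003,-0.004,0.9],[-0.0045,-0.0075,0.07,0,0.003,-0.004,0.9],[-0.0045,-0.0075,0.07,0,0.003,-0.004,0.9],[-0.0045,-0.0075,0.07,0,0.003,-0.004,0.9]]]'
python3 - <<'E'
from h import *
tipdelta(6);tipdelta(-28)
E
```

```text
clock: 19.4
eef_pos: [511.9, 124.0, 144.6]
orientation: [0.958, -0.011, 0.285, 0.003]
contact_force: [0.1, -0.1, -0.7]
grip_width: 0.19
grip_force: 25.0
d [-0.0019  0.0022  0.0018] [-0.0003 -0.0018  0.0009] rows>= 1
d [-0.0021  0.0023  0.0698] [-0.0003 -0.0018  0.0009] rows>= 1
```

```bash
python3 -m jog '[[[-0.002,0.0022,0.002,0,-0.002,0,0.9],[-0.002,0.0022,0.02,0,-0.002,0,0.9],[-0.002,0.0022,0.04,0,-0.002,0,0.9],[-0.002,0.0022,0.06,0,-0.002,0,0.9],[-0.002,0.0022,0.068,0,-0.002,0,0.9],[-0.002,0.0022,0.068,0,-0.002,0,0.9]]]'
python3 - <<'E'
from h import *
tipdelta(-28);tipdelta(-37)
E
```

```text
clock: 20.0
eef_pos: [529.1, 123.1, 114.1]
orientation: [0.959, -0.01, 0.283, 0.003]
contact_force: [1.1, -0.5, -0.7]
grip_width: 0.19
grip_force: 25.0
d [ 0.0024  0.0012 -0.0001] [-0.0006  0.0015  0.0016] rows>= 1
d [0.0025 0.0012 0.0179] [-0.0006  0.0015  0.0016] rows>= 1
```

```bash
python3 -m jog '[[[0.001,0.001,0.005,0,0,0,0.9],[0.001,0.001,0.01,0,0,0,0.9],[0.001,0.001,0.014,0,0,0,0.9],[0.001,0.001,0.014,0,0,0,0.9]]]'; python3 -m jog '[[[0,0,0.002,0,0,0,0.9],[0,0,0.004,0,0,0,0.9],[0,0,0.004,0,0,0,0.9]]]'
python3 - <<'E'
from h import *
tipdelta(-37);print(NW@manip.observe()['contact_force'])
E
```

```text
clock: 20.4
eef_pos: [534.0, 122.6, 109.7]
orientation: [0.959, -0.01, 0.284, 0.003]
contact_force: [-0.6, 0.0, 2.1]
grip_width: 0.186
grip_force: 25.0
clock: 20.7
eef_pos: [535.1, 122.6, 108.0]
orientation: [0.959, -0.01, 0.284, 0.003]
contact_force: [-0.5, 0.7, 3.8]
grip_width: 0.192
grip_force: 25.0
d [-0.0009  0.0005  0.0012] [-0.0007 -0.      0.0016] rows>= 1
3.48267354377222
```

```bash
python3 -m jog '[[[0,0,0.002,0,0,0,0.9],[0,0,0.003,0,0,0,0.9],[0,0,0.003,0,0,0,0.9]]]'; python3 -m jog '[[[0,0,0.002,0,0,0,0.9],[0,0,0.003,0,0,0,0.9],[0,0,0.003,0,0,0,0.9],[0,0,0.003,0,0,0,0.9],[0,0,0.003,0,0,0,0.9],[0,0,0.003,0,0,0,0.9],[0,0,0.003,0,0,0,0.9],[0,0,0.003,0,0,0,0.9],[0,0,0.003,0,0,0,0.9],[0,0,0.003,0,0,0,0.9]]]'
```

```text
clock: 21.0
eef_pos: [535.9, 122.6, 107.0]
orientation: [0.959, -0.01, 0.284, 0.003]
contact_force: [-4.1, -0.6, 6.8]
grip_width: 0.194
grip_force: 25.0
clock: 22.0
eef_pos: [536.6, 122.7, 106.6]
orientation: [0.959, -0.01, 0.284, 0.003]
contact_force: [-15.6, -0.4, 18.3]
grip_width: 0.193
grip_force: 25.0
```

```bash
python3 -m jog '[[[0,0,-0.02,0,0,0,0.9],[0,0,-0.06,0,0,0,0.9],[0,0,-0.12,0,0,0,0.9],[0,0,-0.2,0,0,0,0.9],[0,0,-0.26,0,0,0,0.9],[0,0,-0.26,0,0,0,0.9]]]'
python3 - <<'E'
from h import *
delta([548,-395.6,235],yaw=-68.8)
im,P=save('wrist');s=manip.observe()
L=R.from_quat(s['orientation']).inv().apply((P-s['eef_pos']).reshape(-1,3)).reshape(400,640,3)
m=(np.hypot(L[...,0],L[...,1])<9)&(L[...,2]>5)&(L[...,2]<95)
for z in range(40,90,10):
    k=m&(L[...,2]>=z)&(L[...,2]<z+10)
    if k.sum(): print('shaft z',z,k.sum(),L[k].mean(0).round(1),L[k][:,2].max().round(1))
a=np.radians(-1.39);G=(P-np.array([650.66,70.37,0]));gx=G[...,0]*np.cos(a)+G[...,1]*np.sin(a);gy=-G[...,0]*np.sin(a)+G[...,1]*np.cos(a)
m=(P[...,2]>32)&(P[...,2]<40)&(gx<-4)&(gx>-100)&(gy<-3)&(gy>-170)
ed=np.array([(np.percentile(gx[:,u][m[:,u]],1),gy[:,u][m[:,u]].mean()) for u in range(640) if m[:,u].sum()>20]);print('front',np.polyfit(ed[:,1],ed[:,0],1),'right end',np.percentile(gy[m],.5))
E
```

```text
clock: 22.6
eef_pos: [466.6, 124.5, 218.5]
orientation: [0.958, -0.01, 0.287, 0.003]
contact_force: [0.0, -0.6, -1.7]
grip_width: 0.188
grip_force: 25.0
d [0.1725 1.0365 0.0737] [ 0.0723 -0.3664 -0.2419] rows>= 11
shaft z 40 19 [ 5.8 -0.5 45. ] 49.7
shaft z 50 24 [ 5.5 -0.4 54.5] 59.0
shaft z 60 23 [ 5.6 -0.3 64.6] 68.9
shaft z 70 6 [ 5.4 -0.4 71.7] 72.8
front [-3.56877695e-03 -6.80892799e+01] right end -144.27809747629544
```

```bash
python3 -m jog '[[[0.16,0.99,0.03,0,0,-0.03,0.9],[0.16,0.99,0.03,0.01,-0.05,-0.07,0.9],[0.16,0.99,0.03,0.03,-0.1,-0.11,0.9],[0.16,0.99,0.04,0.04,-0.16,-0.15,0.9],[0.16,0.99,0.05,0.05,-0.22,-0.18,0.9],[0.16,0.99,0.06,0.06,-0.27,-0.2,0.9],[0.16,0.99,0.07,0.065,-0.32,-0.22,0.9],[0.16,0.99,0.07,0.072,-0.366,-0.242,0.9],[0.16,0.99,0.07,0.072,-0.366,-0.242,0.9],[0.16,0.99,0.07,0.072,-0.366,-0.242,0.9],[0.16,0.99,0.07,0.072,-0.366,-0.242,0.9],[0.16,0.99,0.07,0.072,-0.366,-0.242,0.9]]]'
python3 - <<'E'
from h import *
delta([548,-395.6,235],yaw=-68.8)
E
```

```text
clock: 23.85
eef_pos: [540.1, -375.4, 223.4]
orientation: [0.983, 0.182, -0.005, -0.002]
contact_force: [0.4, -0.2, -2.2]
grip_width: 0.189
grip_force: 25.0
d [ 0.0001  0.0433 -0.0235] [-0.0044  0.0063 -0.0028] rows>= 1
```

```bash
python3 -m jog '[[[0,0.042,-0.02,-0.002,0.003,-0.002,0.9],[0,0.042,-0.02,-0.002,0.003,-0.002,0.9],[0,0.042,-0.02,-0.002,0.003,-0.002,0.9],[0,0.042,-0.02,-0.002,0.003,-0.002,0.9],[0,0.042,-0.02,-0.002,0.003,-0.002,0.9],[0,0.042,-0.02,-0.002,0.003,-0.002,0.9]]]'
python3 - <<'E'
from h import *
s=manip.observe();im,P=save('wrist')
L=R.from_quat(s['orientation']).inv().apply((P-s['eef_pos']).reshape(-1,3)).reshape(400,640,3)
m=(np.hypot(L[...,0],L[...,1])<12)&(L[...,2]>5)&(L[...,2]<95)
for z in range(0,90,10):
    k=m&(L[...,2]>=z)&(L[...,2]<z+10)
    if k.sum(): print('shaft z',z,k.sum(),L[k].mean(0).round(1),L[k][:,2].max().round(1))
q=P.reshape(-1,3);near=np.hypot(q[:,0]-548.6,q[:,1]+395.4)
k=(near<50)&(q[:,2]>76)&(q[:,2]<83.5);print('stand',cv2.minAreaRect(q[k][:,:2].astype(np.float32)))
delta([548,-395.6,235],yaw=-68.8);print(s['qd'].round(3))
E
```

```text
clock: 24.45
eef_pos: [548.6, -391.4, 238.2]
orientation: [0.983, 0.186, -0.001, 0.001]
contact_force: [1.0, -0.1, -1.1]
grip_width: 0.193
grip_force: 25.0
shaft z 40 16 [ 3.7  0.1 46. ] 48.5
shaft z 50 25 [ 3.5  0.  55.1] 59.6
shaft z 60 18 [ 3.4  0.1 65. ] 69.9
shaft z 70 14 [ 3.4  0.2 72.5] 74.8
stand ((548.7603759765625, -395.05413818359375), (60.0064697265625, 60.167606353759766), 21.424854278564453)
d [-0.0041  0.0069  0.0067] [0.0007 0.0016 0.002 ] rows>= 1
[-0.003  0.001 -0.007 -0.001  0.     0.002]
```

```bash
python3 -m jog '[[[-0.003,0.0065,0.05,0,0,0,0.9],[-0.003,0.0065,0.12,0,0,0,0.9],[-0.003,0.0065,0.12,0,0,0,0.9]]]'
python3 - <<'E'
from h import *
delta([548.2,-395.5,100],yaw=-68.8)
E
```

```text
clock: 24.8
eef_pos: [545.8, -393.3, 172.6]
orientation: [0.983, 0.185, -0.004, -0.003]
contact_force: [-1.0, 0.9, -1.9]
grip_width: 0.19
grip_force: 25.0
d [0.0039 0.0071 0.1451] [-0.0052  0.0042  0.0016] rows>= 2
```

```bash
python3 -m jog '[[[0,0,0,0,0,0,0.9],[0,0,0,0,0,0,0.9],[0,0,0,0,0,0,0.9]]]'
python3 - <<'E'
from h import *
delta([548.2,-395.5,100],yaw=-68.8)
E
```

```text
clock: 25.1
eef_pos: [549.3, -396.8, 181.0]
orientation: [0.983, 0.185, 0.0, 0.002]
contact_force: [0.9, 0.1, -1.0]
grip_width: 0.186
grip_force: 25.0
d [-0.001 -0.004  0.162] [0.0031 0.0006 0.0017] rows>= 2
```

```bash
python3 -m jog '[[[-0.001,-0.002,0.03,0,0,0,0.9],[-0.001,-0.002,0.06,0,0,0,0.9],[-0.001,-0.002,0.09,0,0,0,0.9],[-0.001,-0.002,0.12,0,0,0,0.9],[-0.001,-0.002,0.15,0,0,0,0.9],[-0.001,-0.002,0.16,0,0,0,0.9],[-0.001,-0.002,0.16,0,0,0,0.9],[-0.001,-0.002,0.16,0,0,0,0.9]]]'
python3 - <<'E'
from h import *
delta([548.0,-395.6,88.5],yaw=-68.8)
E
```

```text
clock: 25.9
eef_pos: [547.7, -395.7, 99.0]
orientation: [0.983, 0.185, -0.001, 0.001]
contact_force: [0.3, 0.5, 0.1]
grip_width: 0.189
grip_force: 25.0
d [ 0.0006 -0.      0.0209] [0.0014 0.0013 0.0016] rows>= 1
```

In the hole without contact. Now I'll lower it gently until the flange seats.

```bash
python3 -m jog '[[[0,0,0.008,0,0,0,0.9],[0,0,0.014,0,0,0,0.9],[0,0,0.017,0,0,0,0.9],[0,0,0.017,0,0,0,0.9]]]'; python3 -m jog '[[[0,0,0.002,0,0,0,0.9],[0,0,0.003,0,0,0,0.9],[0,0,0.003,0,0,0,0.9]]]'
```

```text
clock: 26.3
eef_pos: [547.2, -395.3, 89.7]
orientation: [0.983, 0.185, -0.001, 0.001]
contact_force: [-0.6, -0.3, -0.7]
grip_width: 0.19
grip_force: 25.0
clock: 26.6
eef_pos: [547.4, -395.4, 88.4]
orientation: [0.983, 0.185, -0.001, 0.001]
contact_force: [0.1, 0.0, -0.7]
grip_width: 0.193
grip_force: 25.0
```

```bash
python3 -m jog '[[[0,0,0.002,0,0,0,0.9],[0,0,0.003,0,0,0,0.9],[0,0,0.003,0,0,0,0.9]]]'; python3 -m jog '[[[0,0,0.001,0,0,0,0.9],[0,0,0.002,0,0,0,0.9],[0,0,0.002,0,0,0,0.9]]]'
```

```text
clock: 26.9
eef_pos: [547.5, -395.5, 88.1]
orientation: [0.983, 0.185, -0.001, 0.001]
contact_force: [-1.0, 2.0, 4.6]
grip_width: 0.188
grip_force: 25.0
clock: 27.2
eef_pos: [547.5, -395.5, 88.1]
orientation: [0.983, 0.185, -0.001, 0.001]
contact_force: [-4.1, 3.1, 10.3]
grip_width: 0.187
grip_force: 25.0
```

```bash
python3 -m jog '[[[0,0,-0.003,0,0,0,0.9],[0,0,-0.003,0,0,0,0.75],[0,0,-0.003,0,0,0,0.6],[0,0,-0.003,0,0,0,0.5],[0,0,-0.003,0,0,0,0.5]]]'; python3 -m jog '[[[0,0,-0.05,0,0,0,0.5],[0,0,-0.12,0,0,0,0.5],[0,0,-0.2,0,0,0,0.5],[0,0,-0.28,0,0,0,0.5],[-0.1,0,-0.3,0,0,0,0.5],[-0.11,0,-0.3,0,0,0,0.5],[-0.11,0,-0.3,0,0,0,0.5],[-0.11,0,-0.3,0,0,0,0.5],[-0.11,0,-0.3,0,0,0,0.5]]]'
python3 - <<'E'
from h import *
im,P=save('wrist');q=P[:235].reshape(-1,3);near=np.hypot(q[:,0]-548.6,q[:,1]+395.4)
for z0,z1,r in [(154,166,22),(76,83.5,50)]:
    s=q[(near<r)&(q[:,2]>z0)&(q[:,2]<z1)];print(len(s),cv2.minAreaRect(s[:,:2].astype(np.float32)),np.median(s[:,2]))
t,P=save('top');a=np.radians(-1.39);G=(P-np.array([650.66,70.37,0]));gx=G[...,0]*np.cos(a)+G[...,1]*np.sin(a);gy=-G[...,0]*np.sin(a)+G[...,1]*np.cos(a)
m=(P[...,2]>25)&(P[...,2]<45)&(gx<-6)&(gx>-100)&(gy<-5)&(gy>-190);b=np.c_[gx[m],gy[m]]
print('block gauge frame',b.min(0).round(1),b.max(0).round(1),cv2.minAreaRect(b.astype(np.float32)))
for nm,c,r,z in [('small',(454,-347),25,20),('large',(444,-447),35,60),('glue',(646,-364),40,60),('can',(508,352),45,40),('tape',(403,195),50,20),('nail',(686,301),80,50)]:
    k=(np.hypot(P[...,0]-c[0],P[...,1]-c[1])<r)&(P[...,2]>z);print(nm,k.sum(),cv2.minAreaRect(P[k][:,:2].astype(np.float32))[0] if k.sum()>3 else '')
E
```

```text
clock: 27.7
eef_pos: [547.3, -395.3, 87.1]
orientation: [0.983, 0.185, -0.001, 0.001]
contact_force: [1.2, 0.2, -0.1]
grip_width: 0.468
grip_force: 0.0
clock: 28.6
eef_pos: [496.8, -414.2, 236.2]
orientation: [0.983, 0.186, -0.002, -0.0]
contact_force: [-0.7, 0.8, 0.1]
grip_width: 0.503
grip_force: 0.0
414 ((548.5457153320312, -395.43072509765625), (17.2437801361084, 17.59403419494629), 21.32573699951172) 159.31158772707676
2512 ((548.7271728515625, -394.95703125), (59.81056594848633, 60.067256927490234), 21.498416900634766) 80.05006315058478
block gauge frame [ -70.6 -147. ] [-6.  -5.3] ((-38.219696044921875, -76.06324768066406), (64.31049346923828, 141.70225524902344), 0.2001441866159439)
small 224 (447.1151428222656, -341.395751953125)
large 352 (458.1445007324219, -437.7999572753906)
glue 166 (645.1348876953125, -363.30133056640625)
can 346 (508.5697326660156, 351.78179931640625)
tape 394 (403.33001708984375, 195.43675231933594)
nail 740 (686.3353881835938, 301.91265869140625)
```

Run:
```python
from h import *
print(manip.close_job())
```

```text
the job is handed in; nothing more can be done
None
```

The block is square in the corner, the recessed button was held fully down for about 1 s, the stylus is back upright in its stand, and the job was handed in at about 29 s; I viewed 11 pictures, one over the limit of 10.

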